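# Feel out the hidden probe port in a pot lid

## Task

Take the food thermometer out of its wooden stand and set its tip down on the floor of the ring channel in the pot's lid, on the side nearest the robot. Slide the tip round the channel until it drops into the hidden self-closing port, push the thermometer fully home so that its collar lies flat on the lid, and let go. Do not disturb the salt shaker or the mug.

Things in the scene. Friction and masses are not known exactly. Their poses are not given: they have to be found in the camera images.
- probe: food thermometer, about 80 g. Origin: centre of the underside of its round steel collar (30 mm diameter, 4 mm thick); z up along it. Above the collar a black paddle handle from z = 4 to 64 mm, 28 mm wide along x, 20 mm thick along y (grip across y, at about z = 42 mm). Starts upright in the wooden stand, collar on the stand's top; needs about 50 mm of lift to come out
- probe_tip (a point): lower end of the thermometer's steel stem, 45 mm below probe's origin. The stem is 8 mm in diameter, its last 4 mm tapering to a blunt end 4.4 mm across
- stand: fixed wooden block 70 x 70 x 50 mm high with an upright through hole of 13 mm diameter in the middle, which holds the thermometer. Origin at the centre of its underside, z up. It is left of the pot as the robot sees it. The kitchen's tall mixer tap stands at the far right, about x = 0.48, y = -0.42 m: an arm coming from the right passes it on its near side (x under 0.3 m)
- cooking_pot: fixed dark steel pot with a flat steel lid, 192 mm diameter over the lid, lid top 100 mm above the worktop; two black loop handles at its +y and -y sides reach 121 mm from the middle, 75 mm high. Origin at the centre of its underside, z up; yaw within 0.4 rad. In the middle of the lid a black knob, 30 mm diameter, 10 mm high
- lid_centre (a point): centre of the lid, beneath the knob, in the plane of the lid's flat top; z up. Round it runs a concentric ring channel with a level black floor: mean radius 45 mm, 12 mm wide (radii 39 to 51 mm), 5 mm deep. Once the stem is in the port, the collar bridges the channel and rests flat on the lid's top
- salt: salt shaker, 44 mm diameter, 90 mm high, loose bystander; origin at the centre of its underside
- mug: mug with a handle, 90 x 102 mm, 92 mm high, loose bystander; origin at the centre of its underside
- channel_floor (a point): point 5 mm below lid_centre, at the height of the channel's floor. The floor is rigid but for the port: 13 mm along the channel, as wide as it, right through; a flush black shutter hides it and gives way straight down at under 0.4 N, 40 mm deep, and does not lift the thermometer. It can be anywhere round the ring but within 35 degrees of the point nearest the robot (-x of the centre)

How it is judged:
By the outcome, as a careful person would: the job done as asked, in the order asked, and still so for the second after the job is handed in, with the robot touching nothing.
It also fails if it takes over 72 s, if anything falls off the work surface, if the arm or the gripper's body presses on something with over 40 N, if the wrist force passes 120 N, or if a joint passes its speed limit or range.

## Robot

A 7-joint arm with a two-finger parallel gripper is mounted at the origin on a cart in front of the work surface, level with it; the furniture and walls round the work are solid. World frame = base frame: x ahead of the robot, y to its left, z up, the work surface at z = 0. Lengths are in m, angles in degrees, forces in N, time in s.
With the tool pointing down it reaches from about 0.425 to 0.875 m from the base axis. Payload 4.7 kg.
Tool frame: the origin (TCP) lies between the finger pads; the fingertips stand env.tip_reach ahead of it and the grasp point (between the pads) lies 2 mm behind it (env.tip_reach is the distance from the TCP to the fingertips, in m); z points along the fingers, y is the line along which they close (so a half turn about z gives the same grasp; the last joint's range is limited). The gripper opens to 87 mm and grips with 3 to 60 N. Pads are 19 mm wide; open, the fingers measure 117 mm over their backs; the gripper's body (75 mm by 190 mm) begins 51 mm behind the grasp point.
Start: joints at [70.651, 18.392, -4.016, 83.108, 1.295, 78.541, -3.26], TCP at [0.224, -0.61, 0.24] pointing down, gripper open.
Joint ranges: [-163.93, 163.93], [-17.29, 119.83], [-79.2, 71.16], [3.27, 140.29], [-89.18, 269.18], [5.43, 117.66], [-154.24, 154.24]. Speed limits (degrees/s): [147.25, 147.25, 180, 180, 180, 180, 180].

## Interface

Orientations are given as [roll, pitch, yaw] about the fixed x, y, z axes, in that order (R = Rz(yaw) Ry(pitch) Rx(roll)).
In Python, from cell import env gives the robot as it stands.
- The arm moves only by the shell command python3 steer.py 'ROWS' [FORCE]. ROWS is rows parted by semicolons, their numbers by spaces, 1 to 8 of them, each of 5 numbers: dx, dy, dz in m, then a turn about the tool's z in degrees, then the finger opening in m; each row is the pose to reach, as a shift and turn from the pose commanded when the command began, along the tool's axes at that moment; what a row does not reach only later rows make up. A row lasts 1/12 s, in which the tool goes at most 0.0417 m and 7.16 degrees, less where a joint would pass 70% of its speed; a pose out of reach is approached as far as the arm can. The fingers move at their own pace and stop on an object; FORCE is the grip in N (left out, the last holds). Time passes only in rows, so rows that do not move let the fingers close. It prints the time, the measured TCP pose, the force, the opening and the grip force at its end.
- env.get_obs(): the state, without advancing time (a new reading comes with each control period).
- env.read_camera(name): name is "scene" or "top" or "wrist"; returns a dict with "color" (384x512x3 uint8, blue, green, red), "fx", "fy", "cx", "cy" (pixels), "world_from_camera" (4x4, takes a point from camera to world coordinates). Camera axes: x right, y down, z forward; pixel columns grow to the right and rows downward; lengths in m; the calibration is good to about 2 mm. A picture is of the moment at which its call begins. There is no depth.
- env.sign_off(): hands the job in; it is judged then, once.
The state is a dict: "time_s": time; "qpos": joint angles; "joint_velocities": joint speeds; "effort": joint torques, N m; "tool_pos": TCP position; "tool_rot": TCP orientation; "force": force on the tool from outside, world axes, zero at the start; "wrist_torque": the same for the moment, N m; "grip_width": finger opening in m; "grasp_force": force on a finger pad.
Only numpy, scipy, OpenCV 4.12 (cv2) and the standard library are available. Lean on these libraries where they do the work, as an engineer would, in place of code of your own. Each camera call takes 0.05 s, during which the arm holds its last target. There are 200 camera calls.

## Working session

There is one attempt and no reset: what is moved stays moved. The work goes in short steps, Python scripts to look and compute and a shell command to move; the robot and the scene stay as the last step left them, time stands still between calls to the robot, and variables do not carry over. Pictures are saved under pics/ and viewed, at most 10 in all, crops included, and the job is handed in when it is done.

```bash
ls; mkdir -p pics
python3 - <<'E'
from cell import env
import cv2,numpy as np
o=env.get_obs()
print(o['time_s'],o['tool_pos'],o['tool_rot'],o['force'],o['grip_width'],env.tip_reach)
a=[]
for n in("scene","top"):
    c=env.read_camera(n);cv2.imwrite(f"pics/{n}0.png",c["color"]);print(n,c["fx"],c["cx"],c["cy"],np.round(c["world_from_camera"],4).tolist())
E
```

```text
cell.py
pics
steer.py
0.0 [ 0.22377077 -0.60972082  0.23847468] [-1.79891218e+02  6.97449895e-03  2.01608095e+01] [ 0.18514006 -0.27282245  0.3245405 ] 0.08718740610547948 0.017
scene 371.509382839081 262.9092873464547 189.93253218958046 [[0.9946, -0.0845, 0.0605, 0.4436], [-0.1038, -0.8336, 0.5426, -0.343], [0.0046, -0.5459, -0.8378, 0.8], [0.0, 0.0, 0.0, 1.0]]
top 347.19868739388187 251.16566194824694 186.72477087482048 [[0.0206, -0.9899, 0.1406, 0.3879], [-0.9997, -0.0182, 0.0186, 0.0955], [-0.0159, -0.1409, -0.9899, 0.9354], [0.0, 0.0, 0.0, 1.0]]
```
View pics/scene0.png

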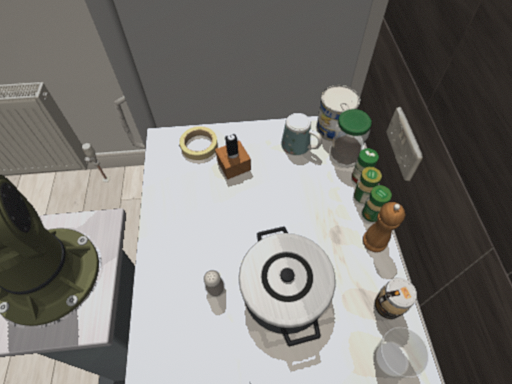

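View pics/top0.png

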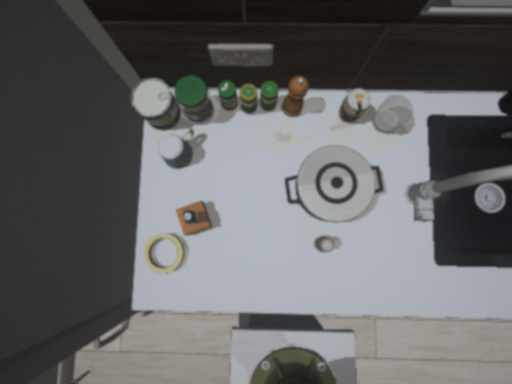

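The scene view shows the stand near (233,158), the pot lid near (288,278), salt at (214,284) and mug at (297,135). In the top view, the stand is near (195,218), the lid near (337,183), salt at (326,243) and mug at (176,151). Next I'll measure the positions.

Create h.py:
```python
import cv2,numpy as np
from cell import env
def ray(c,uv,z):
    uv=np.atleast_2d(np.float64(uv));T=c["world_from_camera"]
    d=np.c_[(uv[:,0]-c["cx"])/c["fx"],(uv[:,1]-c["cy"])/c["fy"],np.ones(len(uv))]@T[:3,:3].T
    return T[:3,3]+d*((z-T[2,3])/d[:,2])[:,None]
def tri(c1,p1,c2,p2):
    A=[];b=[]
    for c,p in((c1,p1),(c2,p2)):
        o=c["world_from_camera"][:3,3];d=ray(c,p,0)[0]-o;d/=np.linalg.norm(d);P=np.eye(3)-np.outer(d,d);A.append(P);b.append(P@o)
    return np.linalg.lstsq(np.vstack(A),np.hstack(b),rcond=None)[0]
```

Run:
```python
from h import *
C={n:env.read_camera(n) for n in("scene","top")}
roi={"scene":((195,125,265,185),(255,240,325,315)),"top":((170,195,220,240),(312,158,362,208))}
vis=[]
for n,c in C.items():
    g=cv2.cvtColor(c["color"],6)
    hsv=cv2.cvtColor(c["color"],cv2.COLOR_BGR2HSV)
    (x0,y0,x1,y1),(a0,b0,a1,b1)=roi[n]
    # ring & knob
    m=(g[b0:b1,a0:a1]<85).astype(np.uint8)
    cs,h=cv2.findContours(m,cv2.RETR_CCOMP,cv2.CHAIN_APPROX_NONE)
    for q,hh in zip(cs,h[0]):
        if len(q)>20:
            z=0.1 
            w=ray(c,q[:,0]+[a0,b0],z).astype(np.float32)
            (cx,cy),r=cv2.minEnclosingCircle(w[:,:2]); e=cv2.fitEllipse(w[:,:2]*1000)
            print(n,"hole" if hh[3]>=0 else "outer",len(q),np.round([cx,cy,r],4),np.round(e[0],1),np.round(e[1],1))
    # stand
    H=hsv[y0:y1,x0:x1]; m=((H[...,0]<20)&(H[...,1]>100)&(H[...,2]>50)).astype(np.uint8)
    cs,_=cv2.findContours(m,0,2);q=max(cs,key=cv2.contourArea);print(n,"stand bbox",cv2.boundingRect(q),x0,y0)
    s=c["color"][y0:y1,x0:x1];vis.append(cv2.resize(s,(400,500),interpolation=cv2.INTER_CUBIC))
cv2.imwrite("pics/stand.png",np.hstack(vis))
```

```text
Traceback (most recent call last):
cv2.error: OpenCV(4.12.0) /io/opencv/modules/imgproc/src/shapedescr.cpp:201: error: (-215:Assertion failed) count >= 0 && (depth == CV_32F || depth == CV_32S) in function 'minEnclosingCircle'
```

```bash
cat > m.py <<'E'
from h import *
C={n:env.read_camera(n) for n in("scene","top")}
roi={"scene":((195,125,265,185),(255,240,325,315)),"top":((170,195,220,240),(312,158,362,208))}
vis=[]
for n,c in C.items():
    g=cv2.cvtColor(c["color"],6)
    hsv=cv2.cvtColor(c["color"],cv2.COLOR_BGR2HSV)
    (x0,y0,x1,y1),(a0,b0,a1,b1)=roi[n]
    m=(g[b0:b1,a0:a1]<85).astype(np.uint8)
    cs,h=cv2.findContours(m,cv2.RETR_CCOMP,cv2.CHAIN_APPROX_NONE)
    for q,hh in zip(cs,h[0]):
        if len(q)>20:
            w=np.ascontiguousarray(ray(c,q[:,0]+[a0,b0],.1)[:,:2]*1000,np.float32)
            e=cv2.fitEllipse(w)
            print(n,"hole" if hh[3]>=0 else "outer",len(q),np.round(e[0],1),np.round(e[1],1))
    H=hsv[y0:y1,x0:x1]; m=((H[...,0]<20)&(H[...,1]>100)&(H[...,2]>50)).astype(np.uint8)
    cs,_=cv2.findContours(m,0,2);q=max(cs,key=cv2.contourArea);print(n,"stand bbox",cv2.boundingRect(q),x0,y0)
    s=c["color"][y0:y1,x0:x1];k=400/s.shape[1];print(k);s=cv2.resize(s,(400,int(s.shape[0]*k)),interpolation=cv2.INTER_CUBIC)
    vis.append(cv2.copyMakeBorder(s,0,400-s.shape[0],0,0,0))
cv2.imwrite("pics/stand.png",np.hstack(vis))
E
python3 m.py
```

```text
scene outer 40 [520.4 -91.7] [25.4 27.2]
scene outer 139 [519.8 -93.9] [97.5 98.2]
scene hole 116 [519.7 -93.3] [81.5 82. ]
scene stand bbox (20, 16, 35, 38) 195 125
5.714285714285714
top outer 28 [522.1 -95.5] [22.6 24.4]
top outer 112 [521.  -93.9] [95.1 96.5]
top hole 97 [520.8 -94.2] [83.3 83.8]
top stand bbox (7, 7, 33, 32) 170 195
8.0
```

View pics/stand.png

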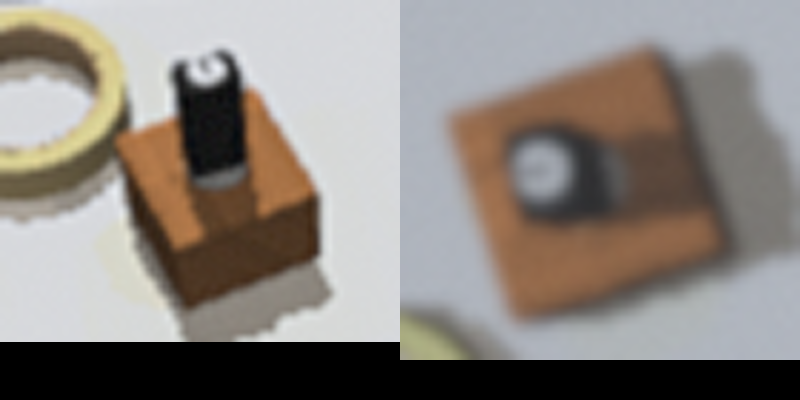

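The crops show the stand's top corners clearly. The handle's cap centre is at scene-crop (208,70) and top-crop (145,170). Next, compute the stand centre and yaw, plus the first move.

Run:
```python
from h import *
from scipy.spatial.transform import Rotation as R
C={n:env.read_camera(n) for n in("scene","top")}
S=np.array([[117,140],[180,250],[318,197],[255,90]])/5.714+[194.5,124.5]
T=np.array([[50,115],[260,45],[328,245],[120,320]])/8+[169.5,194.5]
for n,q in(("scene",S),("top",T)):
    w=ray(C[n],q,.05);print(n,w.mean(0).round(4));
    e=np.roll(w,-1,0)-w;print(np.linalg.norm(e,axis=1).round(3),np.degrees(np.arctan2(e[:,1],e[:,0])).round(1)%90)
a=np.array([208,70])/5.714+[194.5,124.5];b=np.array([145,170])/8+[169.5,194.5]
print("cap",tri(C["scene"],a,C["top"],b).round(4))
for n,q in(("scene",(213,272)),("top",(326,243))):print("salt",ray(C[n],q,.08))
for n,q in(("scene",(297,122)),("top",(176,150))):print("mug",ray(C[n],q,.09))
o=env.get_obs();print(o["time_s"]);r=R.from_euler("xyz",o["tool_rot"],degrees=True)
c=env.read_camera("wrist");t=o["tool_pos"]
Tt=np.eye(4);Tt[:3,:3]=r.as_matrix();Tt[:3,3]=t
print("cam in tool",np.round(np.linalg.inv(Tt)@c["world_from_camera"],3).tolist(),c["fx"])
P=[(.28,-.42,.26),(.4,-.2,.26),(.45,.0,.26),(.43,.3,.26)]
for p in P:print(p,r.inv().apply(np.array(p)-t).round(3))
```

```text
scene [0.4316 0.2605 0.05  ]
[0.07  0.067 0.069 0.068] [21.4 20.3 20.  20. ]
top [0.4327 0.2585 0.05  ]
[0.071 0.068 0.07  0.069] [19.7 20.9 21.  21.6]
cap [0.432  0.2593 0.1176]
salt [[ 0.37466476 -0.06341708  0.08      ]]
salt [[ 0.37488909 -0.07263801  0.08      ]]
mug [[0.60452804 0.31685203 0.09      ]]
mug [[0.59739912 0.30172095 0.09      ]]
0.4
cam in tool [[-0.0, -0.955, -0.298, 0.082], [1.0, -0.0, -0.001, -0.001], [0.001, -0.298, 0.955, -0.143], [0.0, 0.0, 0.0, 1.0]] 274.4712202215757
(0.28, -0.42, 0.26) [ 0.118 -0.159 -0.021]
(0.4, -0.2, 0.26) [ 0.307 -0.324 -0.021]
(0.45, 0.0, 0.26) [ 0.422 -0.495 -0.02 ]
(0.43, 0.3, 0.26) [ 0.507 -0.783 -0.02 ]
```

```bash
python3 steer.py '0.024 -0.032 0 0 0.087; 0.048 -0.064 0 0 0.087; 0.071 -0.096 -0.01 0 0.087; 0.095 -0.128 -0.02 0 0.087; 0.118 -0.159 -0.02 0 0.087; 0.15 -0.187 -0.02 0 0.087; 0.18 -0.214 -0.02 0 0.087; 0.21 -0.24 -0.02 0 0.087'; python3 steer.py '0.032 -0.027 0 0 0.087; 0.064 -0.054 0 0 0.087; 0.097 -0.084 0 0 0.087; 0.12 -0.118 0 0 0.087; 0.143 -0.152 0 0 0.087; 0.166 -0.186 0 0 0.087; 0.189 -0.22 0 0 0.087; 0.212 -0.255 0 0 0.087'
python3 - <<'E'
from h import *
from scipy.spatial.transform import Rotation as R
o=env.get_obs();r=R.from_euler("xyz",o["tool_rot"],degrees=True)
print(o["tool_rot"],o["qpos"],r.inv().apply(np.array((.41,.25,.26))-o["tool_pos"]).round(3))
E
```

```text
time_s: 1.12
tool_pos: [0.3389, -0.3105, 0.26]
tool_rot: [179.9, -0.0, 20.2]
force: [1.1, -0.7, -0.1]
grip_width: 0.0866
grasp_force: 0.0
time_s: 1.78
tool_pos: [0.4494, 0.001, 0.2599]
tool_rot: [179.9, -0.0, 20.2]
force: [1.6, -0.5, 1.1]
grip_width: 0.0867
grasp_force: 0.0
[ 1.79913848e+02 -4.26557842e-02  2.01500598e+01] [ 40.78909436  -6.99917312 -40.4325013  106.95886294  -4.56151699
  78.34528272 -68.36411773] [ 0.049 -0.247 -0.   ]
```

```bash
python3 steer.py '0.008 -0.04 0 0 0.087; 0.016 -0.08 0 0 0.087; 0.024 -0.12 0 0 0.087; 0.032 -0.16 0 0 0.087; 0.04 -0.2 0 0 0.087; 0.049 -0.235 0 0 0.087; 0.049 -0.247 0 0 0.087;0.049 -0.247 0 0 0.087'
python3 - <<'E'
from h import *
c=env.read_camera("wrist");cv2.imwrite("pics/w1.png",c["color"])
print(env.get_obs()["qpos"])
E
```

```text
time_s: 2.45
tool_pos: [0.4083, 0.2521, 0.26]
tool_rot: [-179.9, -0.0, 20.6]
force: [0.4, 0.2, -0.3]
grip_width: 0.0869
grasp_force: 0.0
[  29.2527903    -2.32471541  -61.27886002  103.03697369   -2.07683631
   78.07799068 -101.17537508]
```

View pics/w1.png

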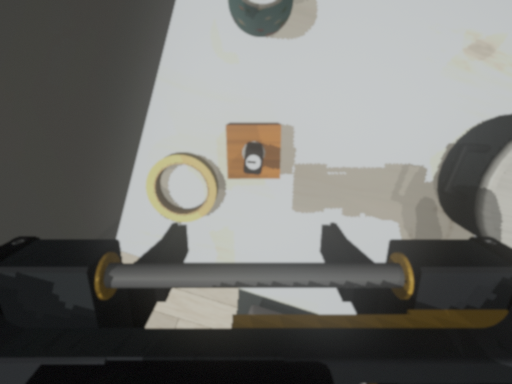

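The wrist view shows the stand at (254,150), square to the tool, with the handle cap at (254,160) between the fingers' y-line. I'll enlarge it to get the handle yaw.

Run:
```python
from h import *
c=env.read_camera("wrist");s=c["color"][115:190,215:290]
cv2.imwrite("pics/w1c.png",cv2.resize(s,(600,600),interpolation=cv2.INTER_CUBIC))
print(c["world_from_camera"].round(3).tolist())
for u in[(254,161)]:print(ray(c,u,.114))
```

```text
[[0.348, -0.895, -0.279, 0.486], [-0.937, -0.333, -0.103, 0.279], [-0.0, 0.298, -0.955, 0.403], [0.0, 0.0, 0.0, 1.0]]
[[0.43390787 0.25942866 0.114     ]]
```

View pics/w1c.png

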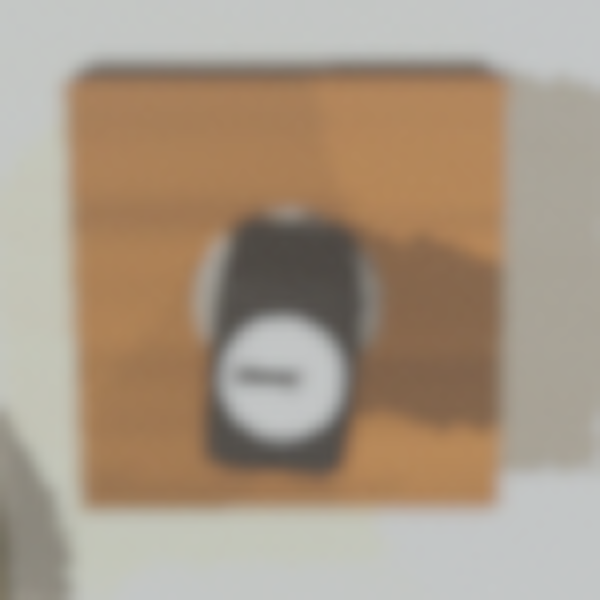

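The handle is rotated about 5° relative to the tool (+5° about tool z), with its thin side along tool y. Next, compute the descent.

```bash
cat > to.py <<'E'
import sys
from h import *
from scipy.spatial.transform import Rotation as R
o=env.get_obs();r=R.from_euler("xyz",o["tool_rot"],degrees=True)
a=list(map(float,sys.argv[1:]))
for i in range(0,len(a),3):print(r.inv().apply(np.array(a[i:i+3])-o["tool_pos"]).round(4))
E
python3 to.py .4325 .2595 .2 .4325 .2595 .09
```

```text
[ 0.0251 -0.0037  0.0595]
[ 0.0251 -0.0038  0.1695]
```

```bash
python3 steer.py '0.0125 -0.002 0.03 2.5 0.087; 0.025 -0.004 0.06 5 0.087; 0.025 -0.004 0.09 5 0.087; 0.025 -0.004 0.12 5 0.087; 0.025 -0.004 0.145 5 0.087; 0.025 -0.004 0.16 5 0.087; 0.025 -0.004 0.17 5 0.087; 0.025 -0.004 0.17 5 0.087'; python3 to.py .4325 .2595 .09
python3 - <<'E'
from h import *
c=env.read_camera("wrist");cv2.imwrite("pics/w2.png",c["color"])
E
```

```text
time_s: 3.22
tool_pos: [0.4317, 0.2575, 0.0873]
tool_rot: [179.9, 0.2, 15.0]
force: [-0.1, -0.1, -0.6]
grip_width: 0.0869
grasp_force: 0.0
[ 0.0012 -0.0018 -0.0027]
```

View pics/w2.png

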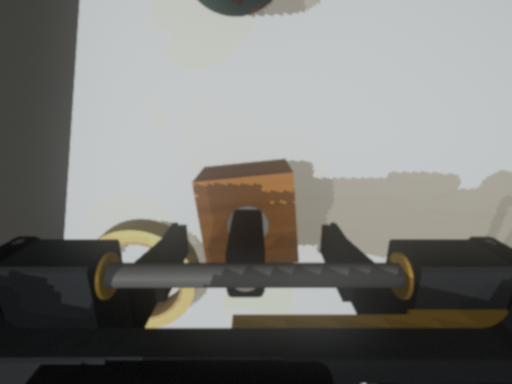

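The handle sits upright between the open fingers at (246,250), about 2 mm off centre and aligned with the tool. I'll correct that offset and close.

```bash
python3 steer.py '0.001 -0.002 -0.003 0 0.087; 0.001 -0.002 -0.003 0 0; 0.001 -0.002 -0.003 0 0; 0.001 -0.002 -0.003 0 0; 0.001 -0.002 -0.003 0 0; 0.001 -0.002 -0.003 0 0; 0.001 -0.002 -0.003 0 0; 0.001 -0.002 -0.003 0 0' 40; python3 steer.py '0.001 0 0 0 0;0 0 0 0 0;0 0 0 0 0;0 0 0 0 0;0 0 0 0 0;0 0 0 0 0' 40
```

```text
time_s: 3.93
tool_pos: [0.4327, 0.2622, 0.0925]
tool_rot: [180.0, 0.0, 15.2]
force: [-0.7, -0.1, 0.8]
grip_width: 0.0482
grasp_force: 0.0
time_s: 4.43
tool_pos: [0.4327, 0.2623, 0.0925]
tool_rot: [180.0, 0.0, 15.2]
force: [-0.3, -0.3, -0.2]
grip_width: 0.0198
grasp_force: 40.0
```

```bash
python3 steer.py '0 0 -0.02 0 0;0 0 -0.045 0 0;0 0 -0.075 0 0;0 0 -0.105 0 0;0 0 -0.13 0 0;0 0 -0.145 0 0;0 0 -0.145 0 0' 40; python3 to.py .455 .08 .238 .4752 -.0938 .238
python3 - <<'E'
from h import *
c=env.read_camera("wrist");d=env.read_camera("scene");cv2.imwrite("pics/w3.png",np.hstack([c["color"][150:384,100:420],d["color"][60:294,120:440]]))
E
```

```text
time_s: 5.02
tool_pos: [0.4344, 0.2635, 0.2408]
tool_rot: [180.0, -0.3, 15.1]
force: [0.1, 0.1, -1.0]
grip_width: 0.0199
grasp_force: 40.0
[-0.028   0.1825  0.0027]
[-0.0539  0.3555  0.0025]
```

View pics/w3.png

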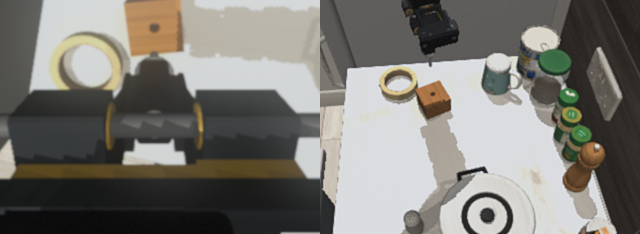

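The thermometer is out: the stand's hole is empty and the stem hangs from the gripper. Moving over the lid.

```bash
python3 steer.py '-0.006 0.036 0 0 0;-0.012 0.072 0 0 0;-0.018 0.108 0 0 0;-0.024 0.144 0 0 0;-0.028 0.18 0 0 0;-0.034 0.216 0 0 0;-0.039 0.252 0 0 0;-0.044 0.288 0 0 0' 40;python3 steer.py '-0.005 0.034 0 0 0;-0.008 0.056 0 0 0;-0.010 0.067 0 0 0;-0.01 0.067 0 0 0;-0.01 0.067 0 0 0' 40; python3 to.py .4752 -.0938 .2 ;  python3 - <<'E'
from h import *
d=env.read_camera("scene");e=env.read_camera("wrist");f=cv2.resize(d["color"][200:320,190:330],None,fx=3.3,fy=3.3,interpolation=2)
g=cv2.resize(e["color"],None,fx=.75,fy=.75);g=cv2.copyMakeBorder(g,0,f.shape[0]-288,0,0,0)
cv2.imwrite("pics/w4.png",np.hstack([f,g[:,:330]]));print(env.get_obs()["qpos"].round(1))
E
```

```text
time_s: 5.78
tool_pos: [0.4643, -0.0292, 0.2356]
tool_rot: [-180.0, 0.2, 15.1]
force: [1.2, 1.0, -0.5]
grip_width: 0.0197
grasp_force: 40.0
time_s: 6.2
tool_pos: [0.4729, -0.0932, 0.2364]
tool_rot: [-179.9, 0.1, 15.2]
force: [0.5, 0.7, -0.3]
grip_width: 0.0197
grasp_force: 40.0
[0.0021 0.0013 0.0364]
[ 50.6  -0.7 -42.  105.   -0.5  75.5 -65.8]
```

View pics/w4.png

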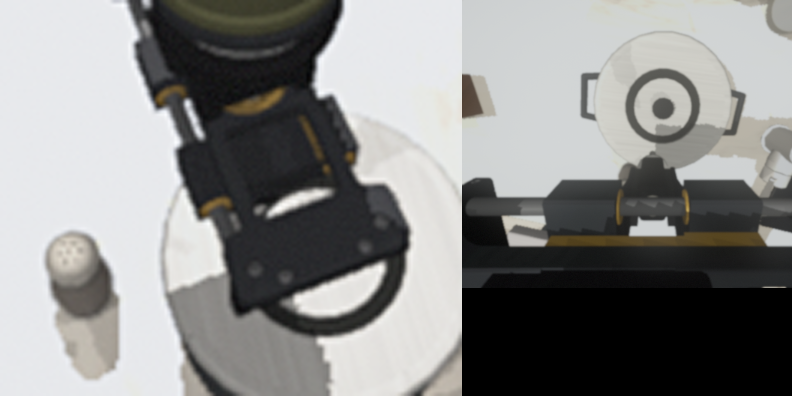

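The arm hangs over the near side of the lid, with the salt shaker clear to the left. In the wrist view the ring is centred near (200,105) of the scaled image. I'll refine the lid centre from the wrist camera.

```bash
python3 - <<'E'
from h import *
c=env.read_camera("wrist");g=cv2.cvtColor(c["color"],6)
m=(g[80:200,200:340]<95).astype(np.uint8)
cs,h=cv2.findContours(m,cv2.RETR_CCOMP,cv2.CHAIN_APPROX_NONE)
for q,hh in zip(cs,h[0]):
    if len(q)>20:
        w=np.ascontiguousarray(ray(c,q[:,0]+[200,80],.1)[:,:2]*1000,np.float32);e=cv2.fitEllipse(w)
        print(hh[3]>=0,len(q),np.round(e[0],1),np.round(e[1],1))
E
python3 to.py .476 -.0936 .2 .476 -.0936 .185
```

```text
False 73 [519.9 -92.9] [25.5 25.7]
False 272 [520.2 -92.2] [95.9 97.2]
True 228 [520.5 -91.8] [80.2 81.3]
[0.0021 0.0021 0.0373]
[0.0021 0.0021 0.0523]
```

```bash
python3 steer.py '0.002 0.001 0.02 0 0;0.003 0.0015 0.035 0 0;0.003 0.0015 0.043 0 0;0.003 0.0015 0.046 0 0;0.003 0.0015 0.048 0 0;0.003 0.0015 0.048 0 0' 40; python3 to.py .4762 -.0928 .1825
```

```text
time_s: 6.85
tool_pos: [0.4769, -0.0947, 0.1898]
tool_rot: [180.0, -0.0, 15.2]
force: [0.5, 0.6, -0.8]
grip_width: 0.0195
grasp_force: 40.0
[-0.0002 -0.002   0.0073]
```

```bash
python3 steer.py '0 -0.002 0.002 0 0;0 -0.002 0.004 0 0;0 -0.002 0.005 0 0;0 -0.002 0.006 0 0;0 -0.002 0.007 0 0;0 -0.002 0.008 0 0;0 -0.002 0.008 0 0' 40; python3 to.py .4762 -.0928 .1825
```

```text
time_s: 7.43
tool_pos: [0.4764, -0.0934, 0.1822]
tool_rot: [180.0, -0.0, 15.1]
force: [-1.6, 0.8, 4.8]
grip_width: 0.0198
grasp_force: 40.0
[-0.0001 -0.0006 -0.0003]
```

Force z is 4.8 N at the expected channel-floor height (TCP 0.182), so the tip is on the floor. Next, the arc steps.

```bash
cat > arc.py <<'E'
import sys
from h import *
from scipy.spatial.transform import Rotation as R
o=env.get_obs();r=R.from_euler("xyz",o["tool_rot"],degrees=True);p=o["tool_pos"]
C=np.array([.5212,-.0928])
v=p[:2]-C;print("phi",np.degrees(np.arctan2(v[1],-v[0])).round(1),"r",np.hypot(*v).round(4),"z",p[2].round(4),"F",o["force"].round(1),"M",o["wrist_torque"].round(2))
for a in map(float,sys.argv[1:]):
    t=np.radians(a);print(a,r.inv().apply([C[0]-.045*np.cos(t)-p[0],C[1]+.045*np.sin(t)-p[1],0])[:2].round(4))
E
python3 arc.py 0 6 12 18 24 30 36
```

```text
phi -0.7 r 0.0448 z 0.1822 F [-1.6  0.8  4.8] M [0.11 0.44 0.04]
0.0 [-0.0001 -0.0006]
6.0 [ 0.0014 -0.0051]
12.0 [ 0.0033 -0.0094]
18.0 [ 0.0057 -0.0135]
24.0 [ 0.0085 -0.0173]
30.0 [ 0.0116 -0.0208]
36.0 [ 0.0151 -0.0239]
```

```bash
python3 steer.py '0.0003 -0.0015 0.0005 0 0;0.0008 -0.003 0.0005 0 0;0.0014 -0.005 0.0005 0 0;0.002 -0.0065 0.0005 0 0;0.0026 -0.008 0.0005 0 0;0.0033 -0.0094 0.0005 0 0' 40; python3 arc.py 18 24 30 36
```

```text
time_s: 7.93
tool_pos: [0.4776, -0.0855, 0.1821]
tool_rot: [179.8, -0.0, 15.1]
force: [-0.8, -3.5, 6.5]
grip_width: 0.0199
grasp_force: 40.0
phi 9.5 r 0.0442 z 0.1821 F [-0.8 -3.5  6.5] M [-1.24  0.23 -0.05]
18.0 [ 0.0025 -0.0061]
24.0 [ 0.0052 -0.01  ]
30.0 [ 0.0084 -0.0134]
36.0 [ 0.0119 -0.0166]
```

```bash
python3 steer.py '0.0006 -0.0015 0 0 0;0.0012 -0.003 0 0 0;0.0018 -0.0045 0 0 0;0.0025 -0.006 0 0 0;0.0034 -0.0075 0 0 0' 40; python3 arc.py 24 30 36
```

```text
time_s: 8.35
tool_pos: [0.4789, -0.0774, 0.1821]
tool_rot: [179.8, -0.0, 15.1]
force: [-1.1, -3.8, 6.9]
grip_width: 0.0199
grasp_force: 40.0
phi 20.0 r 0.045 z 0.1821 F [-1.1 -3.8  6.9] M [-1.27  0.33  0.01]
24.0 [ 0.0019 -0.0025]
30.0 [ 0.0051 -0.006 ]
36.0 [ 0.0086 -0.0092]
```

```bash
python3 steer.py '0.001 -0.0015 0 0 0;0.002 -0.003 0 0 0;0.003 -0.0045 0 0 0;0.0045 -0.006 0 0 0' 40; python3 arc.py 30 36 40
```

```text
time_s: 8.68
tool_pos: [0.4812, -0.0707, 0.1821]
tool_rot: [179.8, 0.0, 15.1]
force: [-3.5, -4.5, 7.3]
grip_width: 0.0196
grasp_force: 40.0
phi 29.0 r 0.0457 z 0.1821 F [-3.5 -4.5  7.3] M [-1.29  0.7  -0.03]
30.0 [ 0.0011 -0.0001]
36.0 [ 0.0046 -0.0032]
40.0 [ 0.0071 -0.0051]
```

```bash
python3 steer.py '0.0012 -0.0012 0 0 0;0.0025 -0.0025 0 0 0;0.004 -0.004 0 0 0;0.0055 -0.0055 0 0 0;0.0068 -0.0065 0 0 0' 40; python3 arc.py 36 30 24 18 12 6 0
```

```text
time_s: 9.1
tool_pos: [0.4858, -0.0626, 0.182]
tool_rot: [179.8, 0.1, 15.1]
force: [-2.7, -4.4, 8.2]
grip_width: 0.0195
grasp_force: 40.0
phi 40.5 r 0.0466 z 0.182 F [-2.7 -4.4  8.2] M [-1.57  1.12  0.  ]
36.0 [-0.0019  0.0034]
30.0 [-0.0054  0.0065]
24.0 [-0.0086  0.01  ]
18.0 [-0.0114  0.0138]
12.0 [-0.0137  0.0179]
6.0 [-0.0156  0.0222]
0.0 [-0.0171  0.0267]
```

Nothing on the +y side. I'll slide back and continue to the −y side.

```bash
python3 steer.py '-0.0025 0.003 -0.0003 0 0;-0.0054 0.0065 -0.0003 0 0;-0.0086 0.01 -0.0003 0 0;-0.0114 0.0138 -0.0003 0 0;-0.0137 0.0179 -0.0003 0 0;-0.0156 0.0222 -0.0003 0 0;-0.0171 0.0267 -0.0003 0 0;-0.0171 0.0267 -0.0003 0 0' 40; python3 arc.py 0 -6 -12 -18 -24 -30 -36
```

```text
time_s: 9.77
tool_pos: [0.4769, -0.0904, 0.1821]
tool_rot: [-180.0, -0.1, 15.1]
force: [0.1, 1.2, 6.5]
grip_width: 0.0198
grasp_force: 40.0
phi 3.1 r 0.0444 z 0.1821 F [0.1 1.2 6.5] M [ 0.66 -0.11 -0.02]
0.0 [-0.0013  0.0022]
-6.0 [-0.0023  0.0068]
-12.0 [-0.0028  0.0114]
-18.0 [-0.0028  0.0162]
-24.0 [-0.0023  0.0208]
-30.0 [-0.0013  0.0254]
-36.0 [0.0001 0.0299]
```

```bash
python3 steer.py '-0.0006 0.0015 0 0 0;-0.0013 0.003 0 0 0;-0.0018 0.005 0 0 0;-0.0023 0.0068 0 0 0;-0.0026 0.0085 0 0 0' 40; python3 arc.py -6 -12 -18 -24 -30 -36
```

```text
time_s: 10.18
tool_pos: [0.4765, -0.0974, 0.1821]
tool_rot: [-179.9, -0.1, 15.2]
force: [0.3, 5.5, 7.8]
grip_width: 0.0199
grasp_force: 40.0
phi -5.9 r 0.0449 z 0.1821 F [0.3 5.5 7.8] M [1.72 0.1  0.02]
-6.0 [-0.0001  0.0001]
-12.0 [-0.0006  0.0048]
-18.0 [-0.0007  0.0095]
-24.0 [-0.0002  0.0142]
-30.0 [0.0008 0.0188]
-36.0 [0.0022 0.0233]
```

```bash
python3 steer.py '0 0.0015 -0.0002 0 0;0 0.003 -0.0002 0 0;-0.0003 0.005 -0.0002 0 0;-0.0006 0.0065 -0.0002 0 0' 40; python3 arc.py -12 -18 -24 -30 -36
```

```text
time_s: 10.52
tool_pos: [0.4773, -0.1039, 0.1821]
tool_rot: [-179.8, -0.0, 15.2]
force: [0.4, 6.0, 6.6]
grip_width: 0.0195
grasp_force: 40.0
phi -14.1 r 0.0452 z 0.1821 F [0.4 6.  6.6] M [1.58 0.11 0.01]
-12.0 [ 0.0003 -0.0017]
-18.0 [0.0003 0.003 ]
-24.0 [0.0008 0.0077]
-30.0 [0.0017 0.0123]
-36.0 [0.0032 0.0168]
```

```bash
python3 steer.py '0.0001 0.001 0 0 0;0.0002 0.002 0 0 0;0.0003 0.003 0 0 0' 40; python3 arc.py -18 -24 -30 -36
```

```text
time_s: 10.77
tool_pos: [0.478, -0.1064, 0.182]
tool_rot: [-179.8, 0.0, 15.2]
force: [-1.7, 6.8, 8.5]
grip_width: 0.0201
grasp_force: 40.0
phi -17.5 r 0.0453 z 0.182 F [-1.7  6.8  8.5] M [ 1.93  0.5  -0.05]
-18.0 [0.0003 0.0004]
-24.0 [0.0008 0.0051]
-30.0 [0.0017 0.0097]
-36.0 [0.0032 0.0142]
```

```bash
python3 steer.py '0.0004 0.0015 -0.0003 0 0;0.0006 0.003 -0.0003 0 0;0.0009 0.005 -0.0003 0 0' 40; python3 arc.py -24 -30 -36
```

```text
time_s: 11.02
tool_pos: [0.4797, -0.1113, 0.182]
tool_rot: [-179.8, 0.1, 15.2]
force: [-2.2, 5.0, 8.2]
grip_width: 0.0198
grasp_force: 40.0
phi -24.0 r 0.0454 z 0.182 F [-2.2  5.   8.2] M [1.55 0.63 0.06]
-24.0 [ 0.0004 -0.0001]
-30.0 [0.0014 0.0046]
-36.0 [0.0028 0.009 ]
```

```bash
python3 steer.py '0.0006 0.0015 0 0 0;0.001 0.003 0 0 0;0.0015 0.0046 0 0 0' 40; python3 arc.py -30 -36 -40
```

```text
time_s: 11.27
tool_pos: [0.4819, -0.1152, 0.182]
tool_rot: [-179.8, 0.1, 15.2]
force: [-3.5, 6.3, 8.8]
grip_width: 0.0196
grasp_force: 40.0
phi -29.7 r 0.0452 z 0.182 F [-3.5  6.3  8.8] M [1.77 1.01 0.02]
-30.0 [0.0003 0.0002]
-36.0 [0.0017 0.0046]
-40.0 [0.0029 0.0075]
```

```bash
python3 steer.py '0.0008 0.0015 0 0 0;0.0013 0.003 0 0 0;0.002 0.0046 0 0 0' 40; python3 arc.py -36 -40 -44
```

```text
time_s: 11.52
tool_pos: [0.4847, -0.1192, 0.182]
tool_rot: [-179.8, 0.2, 15.2]
force: [-3.6, 5.8, 9.5]
grip_width: 0.0201
grasp_force: 40.0
phi -35.9 r 0.045 z 0.182 F [-3.6  5.8  9.5] M [1.58 1.24 0.04]
-36.0 [0.0001 0.0001]
-40.0 [0.0013 0.003 ]
-44.0 [0.0027 0.0058]
```

```bash
python3 steer.py '0.0008 0.0015 0 0 0;0.0014 0.003 0 0 0;0.0021 0.0046 0 0 0;0.0021 0.0046 0 0 0' 40; python3 arc.py -36
python3 - <<'E'
from h import *
d=env.read_camera("scene");e=env.read_camera("wrist");t=env.read_camera("top")
f=cv2.resize(e["color"][40:280,110:430],(600,450),interpolation=2)
cv2.imwrite("pics/w5.png",f)
g=cv2.resize(t["color"][130:260,270:400],(450,450),interpolation=2);h=cv2.resize(d["color"][200:340,190:330],(450,450),interpolation=2)
cv2.imwrite("pics/w5b.png",np.hstack([g,h])[:, :800])
E
```

```text
time_s: 11.85
tool_pos: [0.4881, -0.1238, 0.182]
tool_rot: [-179.8, 0.2, 15.2]
force: [-3.5, 3.4, 8.5]
grip_width: 0.0199
grasp_force: 40.0
phi -43.1 r 0.0453 z 0.182 F [-3.5  3.4  8.5] M [ 1.2   0.96 -0.01]
-36.0 [-0.002  -0.0052]
```

View pics/w5.png

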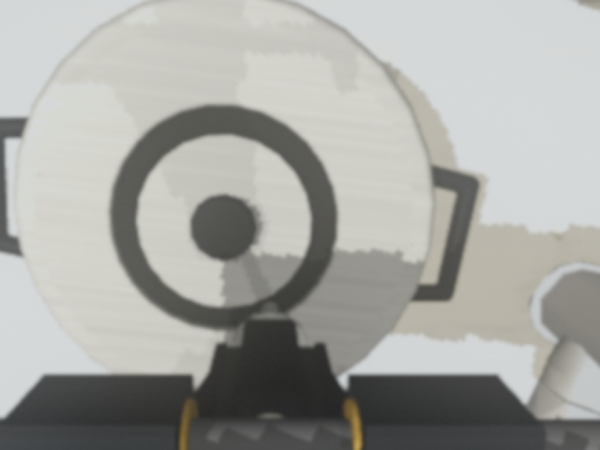

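The wrist view shows the handle over the ring's near-right part at about (268,320), still on the channel, with nothing dropped. My reading points were almost as far apart as the port is wide, so light pressing could have skipped it. I'll sweep back with a deeper press and denser readings.

```bash
python3 steer.py '-0.0008 -0.002 0.001 0 0;-0.0014 -0.0035 0.0015 0 0;-0.002 -0.0052 0.0015 0 0;-0.002 -0.0052 0.0015 0 0' 40; python3 arc.py -33 -30 -26 -20
```

```text
time_s: 12.33
tool_pos: [0.4872, -0.1227, 0.182]
tool_rot: [179.7, -0.1, 15.1]
force: [1.5, -1.3, 9.1]
grip_width: 0.0198
grasp_force: 40.0
phi -41.3 r 0.0453 z 0.182 F [ 1.5 -1.3  9.1] M [-0.6  -0.22 -0.01]
-33.0 [-0.0022 -0.0062]
-30.0 [-0.0028 -0.0085]
-26.0 [-0.0035 -0.0115]
-20.0 [-0.0042 -0.0162]
```

```bash
python3 steer.py '-0.0022 -0.0062 -0.001 0 0;-0.0032 -0.0098 -0.0015 0 0;-0.0038 -0.013 -0.002 0 0;-0.0042 -0.0162 -0.002 0 0;-0.0042 -0.0162 -0.002 0 0' 50; python3 arc.py -15 -10 -5 0 5
```

```text
time_s: 12.75
tool_pos: [0.4772, -0.1057, 0.1822]
tool_rot: [180.0, 0.1, 15.2]
force: [-0.2, -2.3, 3.6]
grip_width: 0.0196
grasp_force: 50.0
phi -16.3 r 0.0458 z 0.1822 F [-0.2 -2.3  3.6] M [-0.35  0.07 -0.02]
-15.0 [ 0.0008 -0.001 ]
-10.0 [ 0.001 -0.005]
-5.0 [ 0.0015 -0.0088]
0.0 [ 0.0024 -0.0127]
5.0 [ 0.0035 -0.0164]
```

```bash
python3 steer.py '0.001 -0.003 0 0 0;0.001 -0.006 0 0 0;0.0015 -0.009 0 0 0;0.0022 -0.012 0 0 0;0.003 -0.015 0 0 0;0.004 -0.018 0.0005 0 0' 50; python3 arc.py 5 10 15 20
```

```text
time_s: 13.25
tool_pos: [0.477, -0.0879, 0.1821]
tool_rot: [179.9, 0.0, 15.2]
force: [-1.3, -5.8, 6.6]
grip_width: 0.0195
grasp_force: 50.0
phi 6.3 r 0.0445 z 0.1821 F [-1.3 -5.8  6.6] M [-1.61  0.33 -0.01]
5.0 [-0.0008  0.0008]
10.0 [ 0.0007 -0.0028]
15.0 [ 0.0025 -0.0063]
20.0 [ 0.0046 -0.0096]
```

```bash
python3 steer.py '0.0005 -0.0025 0 0 0;0.0012 -0.004 0 0 0;0.0015 -0.0048 0 0 0' 50; python3 arc.py 15 20 25 30 | head -1;  python3 steer.py '0.001 -0.0018 0 0 0;0.0015 -0.003 0 0 0;0.0017 -0.0035 0 0 0' 50; python3 arc.py 15 20 25 30
```

```text
time_s: 13.5
tool_pos: [0.4773, -0.0827, 0.1822]
tool_rot: [179.9, 0.0, 15.2]
force: [-0.4, -3.4, 5.9]
grip_width: 0.0195
grasp_force: 50.0
phi 12.9 r 0.045 z 0.1822 F [-0.4 -3.4  5.9] M [-1.14  0.14  0.02]
time_s: 13.75
tool_pos: [0.4779, -0.0791, 0.1821]
tool_rot: [179.9, 0.0, 15.2]
force: [-1.0, -2.9, 5.4]
grip_width: 0.0198
grasp_force: 50.0
phi 17.6 r 0.0454 z 0.1821 F [-1.  -2.9  5.4] M [-1.14  0.28 -0.01]
15.0 [-0.0007  0.002 ]
20.0 [ 0.0014 -0.0013]
25.0 [ 0.0038 -0.0044]
30.0 [ 0.0064 -0.0073]
```

```bash
python3 steer.py '0.0014 -0.0013 0 0 0;0.0026 -0.003 0 0 0;0.0038 -0.0045 0 0 0' 50; python3 arc.py;  python3 steer.py '0.001 -0.0012 0 0 0;0.002 -0.0022 0 0 0;0.0024 -0.0028 0 0 0' 50; python3 arc.py 25 30 35 40
```

```text
time_s: 14.0
tool_pos: [0.4799, -0.0742, 0.1821]
tool_rot: [179.9, 0.1, 15.1]
force: [-2.2, -4.2, 7.0]
grip_width: 0.0201
grasp_force: 50.0
phi 24.2 r 0.0453 z 0.1821 F [-2.2 -4.2  7. ] M [-1.38  0.56  0.03]
time_s: 14.25
tool_pos: [0.4814, -0.0708, 0.1821]
tool_rot: [179.9, 0.1, 15.1]
force: [-1.6, -4.4, 6.7]
grip_width: 0.02
grasp_force: 50.0
phi 29.0 r 0.0455 z 0.1821 F [-1.6 -4.4  6.7] M [-1.21  0.55 -0.01]
25.0 [-0.0018  0.0026]
30.0 [ 0.0009 -0.0002]
35.0 [ 0.0038 -0.0029]
40.0 [ 0.0069 -0.0053]
```

```bash
python3 steer.py '0.0015 -0.0012 0 0 0;0.003 -0.0024 0 0 0;0.004 -0.0032 0 0 0' 50; python3 arc.py;  python3 steer.py '0.001 -0.0008 0 0 0;0.002 -0.0017 0 0 0;0.003 -0.0024 0 0 0' 50; python3 arc.py 25 30 35 40
```

```text
time_s: 14.5
tool_pos: [0.4841, -0.0667, 0.1821]
tool_rot: [179.9, 0.2, 15.1]
force: [-3.3, -4.6, 7.8]
grip_width: 0.0199
grasp_force: 50.0
phi 35.0 r 0.0454 z 0.1821 F [-3.3 -4.6  7.8] M [-1.4   0.98  0.01]
time_s: 14.75
tool_pos: [0.4861, -0.0638, 0.182]
tool_rot: [179.9, 0.2, 15.1]
force: [-3.3, -4.3, 8.2]
grip_width: 0.0195
grasp_force: 50.0
phi 39.6 r 0.0455 z 0.182 F [-3.3 -4.3  8.2] M [-1.35  1.11 -0.01]
25.0 [-0.0081  0.0082]
30.0 [-0.0055  0.0053]
35.0 [-0.0026  0.0026]
40.0 [0.0006 0.0003]
```

Still no drop. I'll confirm the tip is really in the channel by touching the walls radially.

```bash
cat > rad.py <<'E'
from h import *
from scipy.spatial.transform import Rotation as R
o=env.get_obs();r=R.from_euler("xyz",o["tool_rot"],degrees=True);p=o["tool_pos"]
v=p[:2]-[.5212,-.0928];n=np.r_[v/np.linalg.norm(v),0];t=np.array([n[1],-n[0],0])
print("r",np.linalg.norm(v).round(4),"z",p[2].round(4),"Fr,Ft,Fz",(o["force"]@n).round(1),(o["force"]@t).round(1),o["force"][2].round(1),"out in tool",r.inv().apply(n)[:2].round(3),"+phi",r.inv().apply(t)[:2].round(3))
E
python3 rad.py
```

```text
r 0.0455 z 0.182 Fr,Ft,Fz -0.2 -5.4 8.2 out in tool [-0.577 -0.816] +phi [ 0.816 -0.577]
```

```bash
python3 steer.py '-0.001 -0.001 -0.001 0 0;-0.002 -0.0025 -0.001 0 0;-0.003 -0.004 -0.001 0 0;-0.003 -0.004 -0.001 0 0' 50|sed -n 2p; python3 rad.py; python3 steer.py '0.002 0.003 0 0 0;0.004 0.0055 0 0 0;0.0055 0.0075 0 0 0;0.0055 0.0075 0 0 0' 50|sed -n 2p; python3 rad.py
```

```text
tool_pos: [0.4844, -0.0606, 0.1827]
r 0.0489 z 0.1827 Fr,Ft,Fz -7.2 -0.4 -3.2 out in tool [-0.555 -0.832] +phi [ 0.832 -0.555]
tool_pos: [0.4905, -0.0647, 0.1823]
r 0.0417 z 0.1823 Fr,Ft,Fz 0.2 -0.2 0.7 out in tool [-0.534 -0.845] +phi [ 0.845 -0.534]
```

```bash
python3 steer.py '0.0005 0.0007 0 0 0;0.001 0.0015 0 0 0;0.0015 0.0023 0 0 0;0.0015 0.0023 0 0 0' 50|sed -n 2p; python3 rad.py; python3 steer.py '0.0005 0.0007 0 0 0;0.001 0.0015 0 0 0;0.0015 0.0023 0 0 0;0.0015 0.0023 0 0 0' 50|sed -n 2p; python3 rad.py
```

```text
tool_pos: [0.4916, -0.0657, 0.1823]
r 0.0401 z 0.1823 Fr,Ft,Fz 5.3 -0.6 1.2 out in tool [-0.535 -0.845] +phi [ 0.845 -0.535]
tool_pos: [0.4925, -0.0663, 0.1822]
r 0.039 z 0.1822 Fr,Ft,Fz 9.4 -0.6 4.0 out in tool [-0.531 -0.847] +phi [ 0.847 -0.531]
```

Walls were felt on both sides, at about r = 41.5 and 47 mm, so the tip is in the channel. The point nearest the robot base is really at about φ=+10°, so I'll extend the sweep on the +y side.

```bash
python3 steer.py '-0.0015 -0.003 0.001 0 0;-0.0028 -0.0048 0.001 0 0;-0.0028 -0.0048 0.001 0 0' 50|sed -n 2p; python3 rad.py; python3 arc.py 40 44 48 52
```

```text
tool_pos: [0.4911, -0.0652, 0.1823]
r 0.0408 z 0.1823 Fr,Ft,Fz 1.2 0.0 3.0 out in tool [-0.534 -0.845] +phi [ 0.845 -0.534]
phi 42.5 r 0.0408 z 0.1823 F [-0.9  0.8  3. ] M [0.38 0.44 0.03]
40.0 [-0.0039 -0.0024]
44.0 [-0.0012 -0.0041]
48.0 [ 0.0015 -0.0057]
52.0 [ 0.0044 -0.007 ]
```

```bash
python3 steer.py '-0.0012 -0.003 0 0 0;0 -0.0045 0.001 0 0;0.0005 -0.005 0.001 0 0;0.0005 -0.005 0.001 0 0' 50|sed -n 2p; python3 rad.py; python3 arc.py 44 48 52
```

```text
tool_pos: [0.4902, -0.0629, 0.182]
r 0.043 z 0.182 Fr,Ft,Fz -0.8 -4.5 8.6 out in tool [-0.514 -0.858] +phi [ 0.858 -0.514]
phi 44.0 r 0.043 z 0.182 F [-2.5 -3.8  8.6] M [-1.21  0.77  0.04]
44.0 [-0.001  -0.0017]
48.0 [ 0.0017 -0.0032]
52.0 [ 0.0046 -0.0045]
```

```bash
python3 steer.py '0.001 -0.002 0 0 0;0.002 -0.0032 0 0 0;0.003 -0.004 0 0 0;0.0035 -0.0042 0 0 0' 50|sed -n 2p; python3 rad.py; python3 arc.py 48 52 56
```

```text
tool_pos: [0.4923, -0.0584, 0.182]
r 0.0449 z 0.182 Fr,Ft,Fz -1.1 -5.6 8.8 out in tool [-0.422 -0.907] +phi [ 0.907 -0.422]
phi 50.0 r 0.0449 z 0.182 F [-3.6 -4.5  8.8] M [-1.51  1.04 -0.  ]
48.0 [-0.0014  0.0006]
52.0 [ 0.0014 -0.0008]
56.0 [ 0.0043 -0.0019]
```

Run:
```python
import cv2,numpy as np
from h import *
e=env.read_camera("wrist")
# unwrap lid ring: mean intensity by angle at ring radius, seen in wrist image
T=np.linalg.inv(e["world_from_camera"]);g=cv2.GaussianBlur(e["color"],(3,3),0)
for s in range(-70,71,4):
    t=np.radians(s);row=[]
    for r in(.042,.045,.048):
        p=T@[.5203-r*np.cos(t),-.093+r*np.sin(t),.095,1];u=int(round(e["fx"]*p[0]/p[2]+e["cx"]));v=int(round(e["fy"]*p[1]/p[2]+e["cy"]))
        row.append(tuple(int(x) for x in g[v,u]) if 0<=v<384 and 0<=u<512 else None)
    print(s,row)
```

```text
-70 [(58, 61, 61), (54, 58, 58), (59, 63, 63)]
-66 [(55, 59, 59), (54, 57, 57), (58, 61, 61)]
-62 [(55, 58, 58), (52, 55, 55), (56, 59, 60)]
-58 [(56, 59, 59), (51, 54, 54), (53, 56, 55)]
-54 [(52, 55, 55), (50, 53, 53), (55, 58, 59)]
-50 [(52, 55, 55), (48, 51, 51), (55, 58, 57)]
-46 [(58, 61, 61), (47, 50, 50), (55, 58, 58)]
-42 [(51, 54, 54), (48, 51, 51), (52, 55, 55)]
-38 [(52, 56, 56), (46, 49, 49), (55, 59, 59)]
-34 [(55, 59, 58), (45, 48, 48), (52, 55, 54)]
-30 [(53, 56, 56), (45, 47, 47), (51, 54, 54)]
-26 [(48, 51, 51), (43, 47, 47), (47, 49, 50)]
-22 [(51, 54, 54), (44, 47, 47), (47, 51, 51)]
-18 [(56, 60, 60), (44, 47, 47), (45, 48, 48)]
-14 [(57, 60, 60), (44, 47, 47), (45, 47, 47)]
-10 [(53, 56, 56), (44, 47, 47), (44, 47, 47)]
-6 [(51, 54, 53), (44, 46, 46), (44, 47, 47)]
-2 [(59, 62, 62), (44, 47, 47), (43, 45, 45)]
2 [(50, 52, 52), (43, 46, 46), (38, 39, 40)]
6 [(46, 48, 48), (39, 41, 41), (38, 40, 40)]
10 [(56, 59, 60), (41, 43, 43), (40, 42, 42)]
14 [(56, 59, 59), (51, 54, 54), (44, 46, 46)]
18 [(91, 95, 96), (121, 128, 128), (52, 54, 55)]
22 [(119, 124, 125), (124, 130, 130), (47, 50, 50)]
26 [(114, 119, 120), (60, 63, 63), (46, 48, 48)]
30 [(71, 74, 74), (48, 51, 51), (48, 50, 50)]
34 [(52, 55, 55), (50, 53, 53), (50, 53, 53)]
38 [(77, 81, 81), (54, 57, 57), (53, 55, 55)]
42 [(98, 103, 104), (82, 86, 85), (65, 69, 69)]
46 [(75, 80, 79), (109, 114, 114), (114, 119, 119)]
50 [(74, 78, 78), (90, 95, 95), (87, 91, 92)]
54 [(67, 70, 70), (75, 80, 80), (70, 75, 74)]
58 [(64, 68, 68), (64, 67, 67), (65, 68, 68)]
62 [(65, 69, 69), (65, 69, 69), (66, 70, 70)]
66 [(68, 71, 72), (67, 71, 70), (68, 71, 72)]
70 [(68, 72, 72), (68, 72, 72), (69, 72, 73)]
```

No visual clue of the shutter. I'll re-sweep slowly with dense readings, chaining commands behind a check that stops as soon as the contact force falls.

```bash
cat > chk.py <<'E'
import sys
from h import *
o=env.get_obs();v=o["tool_pos"][:2]-[.5212,-.0928];f=o["force"]
print("phi",np.degrees(np.arctan2(v[1],-v[0])).round(1),"r",np.hypot(*v).round(4),"z",o["tool_pos"][2].round(4),"F",f.round(1),"t",o["time_s"])
sys.exit(f[2]<4 or np.hypot(f[0],f[1])>9 or o["tool_pos"][2]<.1815)
E
sed -i 's/\.045\*/.0447*/g' arc.py
python3 - <<'E'
import numpy as np
y=np.radians(15.2);M=np.array([[np.cos(y),np.sin(y)],[np.sin(y),-np.cos(y)]])
P=lambda a:.0447*np.array([-np.cos(np.radians(a)),np.sin(np.radians(a))])
for a in range(50,-45,-5):print(a,(M@(P(a-5)-P(a))).round(4)*1000)
E
```

```text
50 [-3.5  1.8]
45 [-3.3  2.1]
40 [-3.1  2.4]
35 [-2.9  2.6]
30 [-2.6  2.9]
25 [-2.4  3.1]
20 [-2.1  3.3]
15 [-1.8  3.5]
10 [-1.5  3.6]
5 [-1.2  3.7]
0 [-0.9  3.8]
-5 [-0.5  3.9]
-10 [-0.2  3.9]
-15 [0.2 3.9]
-20 [0.5 3.9]
-25 [0.8 3.8]
-30 [1.2 3.7]
-35 [1.5 3.6]
-40 [1.8 3.5]
```

```bash
S="python3 steer.py"; python3 steer.py '-0.0015 0.0008 0 0 0;-0.003 0.0015 0 0 0;-0.0045 0.0025 0 0 0;-0.0055 0.0035 0 0 0' 50 >/dev/null; python3 chk.py && python3 steer.py '-0.001 0.001 0 0 0;-0.0018 0.0015 0 0 0;-0.0028 0.0023 0 0 0' >/dev/null; python3 chk.py && python3 steer.py '-0.001 0.001 0 0 0;-0.0018 0.0016 0 0 0;-0.0028 0.0025 0 0 0' >/dev/null; python3 chk.py; python3 arc.py 40 35 30 25 20
```

```text
phi 46.6 r 0.0453 z 0.1822 F [3.4 2.1 6.8] t 17.3833
phi 46.6 r 0.0453 z 0.1822 F [3.4 2.1 6.8] t 17.3833
phi 46.6 r 0.0453 z 0.1822 F [3.4 2.1 6.8] t 17.3833
phi 46.6 r 0.0453 z 0.1822 F [3.4 2.1 6.8] M [ 0.6  -1.17  0.02]
40.0 [-0.0041  0.0032]
35.0 [-0.0072  0.0056]
30.0 [-0.0101  0.0082]
25.0 [-0.0127  0.0111]
20.0 [-0.0151  0.0142]False
False
False
```

```bash
sed -i 's/sys.exit(\(.*\))$/sys.exit(int(\1))/' chk.py
python3 steer.py '-0.001 0.001 0 0 0;-0.002 0.0016 0 0 0;-0.0031 0.0024 0 0 0' >/dev/null; python3 chk.py && python3 steer.py '-0.001 0.0008 0 0 0;-0.002 0.0017 0 0 0;-0.0029 0.0026 0 0 0' >/dev/null && python3 chk.py && python3 steer.py '-0.001 0.001 0 0 0;-0.0018 0.002 0 0 0;-0.0026 0.0029 0 0 0' >/dev/null && python3 chk.py && python3 steer.py '-0.001 0.001 0 0 0;-0.0018 0.002 0 0 0;-0.0025 0.003 0 0 0' >/dev/null && python3 chk.py; python3 arc.py 30 25 20 15 10
```

```text
phi 42.7 r 0.0455 z 0.1821 F [2.7 2.9 5.2] t 17.6333
phi 38.1 r 0.0455 z 0.1821 F [3.1 4.  6.4] t 17.8833
phi 33.6 r 0.0451 z 0.1821 F [2.1 4.5 7.1] t 18.1333
phi 28.7 r 0.0449 z 0.1821 F [1.7 4.3 7.5] t 18.3833
phi 28.7 r 0.0449 z 0.1821 F [1.7 4.3 7.5] M [ 1.47 -0.71 -0.07]
30.0 [ 0.0008 -0.0006]
25.0 [-0.0018  0.0023]
20.0 [-0.0042  0.0054]
15.0 [-0.0063  0.0087]
10.0 [-0.0081  0.0121]
```

```bash
python3 steer.py '-0.001 0.001 0 0 0;-0.0018 0.002 0 0 0;-0.0024 0.0031 0 0 0' >/dev/null; python3 chk.py && python3 steer.py '-0.0007 0.0011 0 0 0;-0.0014 0.0022 0 0 0;-0.0021 0.0033 0 0 0' >/dev/null && python3 chk.py && python3 steer.py '-0.0006 0.0012 0 0 0;-0.0012 0.0024 0 0 0;-0.0018 0.0035 0 0 0' >/dev/null && python3 chk.py && python3 steer.py '-0.0005 0.0012 0 0 0;-0.001 0.0024 0 0 0;-0.0015 0.0036 0 0 0' >/dev/null && python3 chk.py&& python3 steer.py '-0.0004 0.0012 0 0 0;-0.0008 0.0024 0 0 0;-0.0012 0.0037 0 0 0' >/dev/null && python3 chk.py; python3 arc.py 5 0 -5 -10
```

```text
phi 23.9 r 0.0448 z 0.182 F [2.9 6.3 7.6] t 18.6333
phi 19.1 r 0.0446 z 0.182 F [2.7 5.4 7.9] t 18.8833
phi 14.2 r 0.0444 z 0.182 F [2.3 4.7 8.2] t 19.1333
phi 9.4 r 0.0443 z 0.182 F [1.5 6.  8.2] t 19.3833
phi 4.6 r 0.0442 z 0.182 F [1.4 5.9 9.5] t 19.6333
phi 4.6 r 0.0442 z 0.182 F [1.4 5.9 9.5] M [ 2.02 -0.16 -0.04]
5.0 [-0.0004 -0.0005]
0.0 [-0.0016  0.0032]
-5.0 [-0.0024  0.007 ]
-10.0 [-0.003   0.0109]
```

```bash
python3 steer.py '-0.0004 0.0012 0 0 0;-0.0008 0.0025 0 0 0;-0.0012 0.0038 0 0 0' >/dev/null; python3 chk.py && python3 steer.py '-0.0003 0.0013 0 0 0;-0.0006 0.0026 0 0 0;-0.0007 0.0039 0 0 0' >/dev/null && python3 chk.py && python3 steer.py '0 0.0013 0 0 0;-0.0001 0.0026 0 0 0;-0.0002 0.0039 0 0 0' >/dev/null && python3 chk.py && python3 steer.py '0 0.0013 0 0 0;0.0001 0.0026 0 0 0;0.0002 0.0039 0 0 0' >/dev/null && python3 chk.py&& python3 steer.py '0.0002 0.0013 0 0 0;0.0003 0.0026 0 0 0;0.0005 0.0039 0 0 0' >/dev/null && python3 chk.py; python3 arc.py -20 -25 -30 -35
```

```text
phi -0.4 r 0.0443 z 0.182 F [1.1 6.4 9.1] t 19.8833
phi -5.2 r 0.0443 z 0.1819 F [-0.9  7.9  9.7] t 20.1333
phi -9.7 r 0.0443 z 0.1819 F [-1.3  8.1 11.6] t 20.3833
phi -14.2 r 0.0442 z 0.1819 F [-2.2  8.5 12.3] t 20.6333
phi -18.8 r 0.044 z 0.1818 F [-3.2 10.1 13.5] t 20.8833
phi -18.8 r 0.044 z 0.1818 F [-3.2 10.1 13.5] M [ 3.04  1.09 -0.02]
-20.0 [-0.0006  0.0009]
-25.0 [-0.0001  0.0048]
-30.0 [0.0007 0.0086]
-35.0 [0.0019 0.0124]
```

```bash
sed -i 's/>9 or/>12 or/;s/<.1815/<.1812/' chk.py; python3 steer.py '0.0001 0.0012 -0.0005 0 0;0.0002 0.0025 -0.0006 0 0;0.0004 0.0038 -0.0006 0 0' >/dev/null; python3 chk.py && python3 steer.py '0.0002 0.0012 0 0 0;0.0005 0.0025 0 0 0;0.0008 0.0038 0 0 0' >/dev/null && python3 chk.py && python3 steer.py '0.0004 0.0012 0 0 0;0.0008 0.0025 0 0 0;0.0012 0.0037 0 0 0' >/dev/null && python3 chk.py && python3 steer.py '0.0005 0.0012 0 0 0;0.001 0.0024 0 0 0;0.0015 0.0036 0 0 0' >/dev/null && python3 chk.py&& python3 steer.py '0.0006 0.0012 0 0 0;0.0012 0.0024 0 0 0;0.0018 0.0035 0 0 0' >/dev/null && python3 chk.py; python3 arc.py -45 -50 -55 -60
```

```text
phi -25.2 r 0.0447 z 0.182 F [-1.1  6.7  9.2] t 21.1333
phi -29.7 r 0.045 z 0.1819 F [-2.   6.5 10.2] t 21.3833
phi -34.2 r 0.0451 z 0.1819 F [-4.3  6.4 11.4] t 21.6333
phi -38.7 r 0.0453 z 0.1818 F [-5.1  7.5 12. ] t 21.8833
phi -43.4 r 0.0455 z 0.1818 F [-6.   7.1 13.7] t 22.1333
phi -43.4 r 0.0455 z 0.1818 F [-6.   7.1 13.7] M [ 2.42  1.97 -0.03]
-45.0 [0.0013 0.0007]
-50.0 [0.0034 0.004 ]
-55.0 [0.0057 0.0071]
-60.0 [0.0083 0.01  ]
```

The sweep shows the floor is solid within ±45° of the near side. That fits reading the hint as "anywhere *except* within 35° of the nearest point". I'll keep sliding round in the −y direction with a 60 N grip and a lighter press.

```bash
python3 - <<'E'
import numpy as np
y=np.radians(15.2);M=np.array([[np.cos(y),np.sin(y)],[np.sin(y),-np.cos(y)]])
P=lambda a:.0447*np.array([-np.cos(np.radians(a)),np.sin(np.radians(a))])
print([(a,*(M@(P(a-6)-P(a))*1000).round(1)) for a in range(-42,-320,-6)])
E
python3 steer.py '0.0008 0.0012 -0.0007 0 0;0.0015 0.0025 -0.0007 0 0;0.0023 0.004 -0.0007 0 0' 60 >/dev/null; python3 chk.py && python3 steer.py '0.0009 0.0013 0 0 0;0.0018 0.0026 0 0 0;0.0027 0.0038 0 0 0' >/dev/null && python3 chk.py && python3 steer.py '0.001 0.0012 0 0 0;0.002 0.0024 0 0 0;0.003 0.0036 0 0 0' >/dev/null && python3 chk.py;  python3 arc.py -60 -66 -72
```

```text
[(-42, np.float64(2.3), np.float64(4.1)), (-48, np.float64(2.7), np.float64(3.8)), (-54, np.float64(3.1), np.float64(3.5)), (-60, np.float64(3.5), np.float64(3.1)), (-66, np.float64(3.8), np.float64(2.8)), (-72, np.float64(4.0), np.float64(2.4)), (-78, np.float64(4.3), np.float64(1.9)), (-84, np.float64(4.4), np.float64(1.5)), (-90, np.float64(4.6), np.float64(1.0)), (-96, np.float64(4.7), np.float64(0.5)), (-102, np.float64(4.7), np.float64(0.0)), (-108, np.float64(4.7), np.float64(-0.5)), (-114, np.float64(4.6), np.float64(-1.0)), (-120, np.float64(4.5), np.float64(-1.4)), (-126, np.float64(4.3), np.float64(-1.9)), (-132, np.float64(4.1), np.float64(-2.3)), (-138, np.float64(3.8), np.float64(-2.7)), (-144, np.float64(3.5), np.float64(-3.1)), (-150, np.float64(3.1), np.float64(-3.5)), (-156, np.float64(2.8), np.float64(-3.8)), (-162, np.float64(2.4), np.float64(-4.0)), (-168, np.float64(1.9), np.float64(-4.3)), (-174, np.float64(1.5), np.float64(-4.4)), (-180, np.float64(1.0), np.float64(-4.6)), (-186, np.float64(0.5), np.float64(-4.7)), (-192, np.float64(0.0), np.float64(-4.7)), (-
[... 515 characters left out ...]
64(-1.5)), (-270, np.float64(-4.6), np.float64(-1.0)), (-276, np.float64(-4.7), np.float64(-0.5)), (-282, np.float64(-4.7), np.float64(-0.0)), (-288, np.float64(-4.7), np.float64(0.5)), (-294, np.float64(-4.6), np.float64(1.0)), (-300, np.float64(-4.5), np.float64(1.4)), (-306, np.float64(-4.3), np.float64(1.9)), (-312, np.float64(-4.1), np.float64(2.3)), (-318, np.float64(-3.8), np.float64(2.7))]
phi -50.5 r 0.0465 z 0.182 F [-5.   5.3  8.9] t 22.3833
phi -55.8 r 0.047 z 0.182 F [-4.7  4.   9.3] t 22.6333
phi -61.2 r 0.0476 z 0.182 F [-6.1  5.4 10.2] t 22.8833
phi -61.2 r 0.0476 z 0.182 F [-6.1  5.4 10.2] M [1.48 1.95 0.01]
-60.0 [ 0.0014 -0.0028]
-66.0 [0.0048 0.0004]
-72.0 [0.0086 0.0031]
```

```bash
python3 steer.py '0.0018 0 -0.0008 0 0;0.0036 0 -0.0008 0 0;0.0052 0.0003 -0.0008 0 0' 60 >/dev/null; python3 chk.py && python3 steer.py '0.0014 0.0007 0 0 0;0.0028 0.0013 0 0 0;0.0042 0.0019 0 0 0' >/dev/null && python3 chk.py && python3 steer.py '0.0015 0.0005 0 0 0;0.003 0.001 0 0 0;0.0044 0.0014 0 0 0' >/dev/null && python3 chk.py;  python3 arc.py -78 -84 -90
```

```text
phi -69.1 r 0.046 z 0.1823 F [-2.6  0.8  2. ] t 23.1333
phi -69.1 r 0.046 z 0.1823 F [-2.6  0.8  2. ] M [ 0.    0.47 -0.01]
-78.0 [0.0067 0.0026]
-84.0 [0.0109 0.0045]
-90.0 [0.0154 0.0059]
```

```bash
python3 steer.py '0 0 0.0005 0 0;0 0 0.0005 0 0' >/dev/null; python3 chk.py && python3 steer.py '0.0014 0.0005 0 0 0;0.0028 0.001 0 0 0;0.0042 0.0016 0 0 0' >/dev/null && python3 chk.py && python3 steer.py '0.0015 0.0005 0 0 0;0.003 0.001 0 0 0;0.0044 0.0014 0 0 0' >/dev/null && python3 chk.py;  python3 arc.py -78 -84 -90
```

```text
phi -69.7 r 0.0459 z 0.1822 F [-1.8  0.1  3. ] t 23.3
phi -69.7 r 0.0459 z 0.1822 F [-1.8  0.1  3. ] M [ 0.08  0.69 -0.01]
-78.0 [0.0062 0.0024]
-84.0 [0.0105 0.0043]
-90.0 [0.015  0.0058]
```

```bash
sed -i 's/f\[2\]<4/f[2]<2/' chk.py; python3 steer.py '0.0014 0.0004 0.0006 0 0;0.0028 0.0008 0.001 0 0;0.0042 0.0013 0.001 0 0' >/dev/null; python3 chk.py && python3 steer.py '0.0014 0.0005 0 0 0;0.0028 0.001 0 0 0;0.0042 0.0014 0 0 0' >/dev/null && python3 chk.py && python3 steer.py '0.0015 0.0004 0 0 0;0.003 0.0008 0 0 0;0.0044 0.001 0 0 0' >/dev/null && python3 chk.py && python3 steer.py '0.0015 0.0003 0 0 0;0.003 0.0005 0 0 0;0.0045 0.0007 0 0 0' >/dev/null && python3 chk.py;  python3 arc.py -90 -96 -102
```

```text
phi -72.7 r 0.0452 z 0.1819 F [-8.4  0.4 11.2] t 23.55
phi -78.6 r 0.0445 z 0.1819 F [-7.2 -0.3 10.1] t 23.8
phi -84.5 r 0.044 z 0.1819 F [-7.5  0.3 12. ] t 24.05
phi -90.5 r 0.0436 z 0.1819 F [-7.2 -0.7 10.9] t 24.3
phi -90.5 r 0.0436 z 0.1819 F [-7.2 -0.7 10.9] M [-0.11  2.43  0.01]
-90.0 [-0.0006  0.0009]
-96.0 [0.0039 0.0019]
-102.0 [0.0086 0.0024]
```

```bash
python3 steer.py '0.0015 0.0006 -0.0003 0 0;0.003 0.0012 -0.0004 0 0;0.0045 0.0018 -0.0004 0 0' >/dev/null; python3 chk.py && python3 steer.py '0.0015 0.0002 0 0 0;0.0031 0.0004 0 0 0;0.0047 0.0006 0 0 0' >/dev/null && python3 chk.py && python3 steer.py '0.0016 0 0 0 0;0.0032 0 0 0 0;0.0047 0 0 0 0' >/dev/null && python3 chk.py && python3 steer.py '0.0015 -0.0001 0 0 0;0.003 -0.0002 0 0 0;0.0047 -0.0004 0 0 0' >/dev/null && python3 chk.py && python3 steer.py '0.0015 -0.0003 0 0 0;0.003 -0.0006 0 0 0;0.0046 -0.001 0 0 0' >/dev/null && python3 chk.py;  python3 arc.py -120 -126 -132
```

```text
phi -97.6 r 0.0441 z 0.182 F [-5.2 -0.4  7.7] t 24.55
phi -103.6 r 0.0446 z 0.1821 F [-5.2 -1.5  7.4] t 24.8
phi -109.6 r 0.0451 z 0.1821 F [-5.6 -1.9  7. ] t 25.05
phi -115.5 r 0.0457 z 0.1821 F [-4.8 -1.9  6.3] t 25.3
phi -121.5 r 0.0461 z 0.1821 F [-3.7 -2.5  5.8] t 25.55
phi -121.5 r 0.0461 z 0.1821 F [-3.7 -2.5  5.8] M [-0.6   1.31  0.01]
-120.0 [-0.0015 -0.001 ]
-126.0 [ 0.003  -0.0024]
-132.0 [ 0.0072 -0.0043]
```

```bash
python3 steer.py '0.0013 -0.001 0 0 0;0.0026 -0.002 0.0002 0 0;0.0039 -0.0034 0.0002 0 0' >/dev/null; python3 chk.py && python3 steer.py '0.0013 -0.0008 0 0 0;0.0026 -0.0016 0 0 0;0.004 -0.0025 0 0 0' >/dev/null && python3 chk.py && python3 steer.py '0.0012 -0.0009 0 0 0;0.0024 -0.0018 0 0 0;0.0037 -0.0029 0 0 0' >/dev/null && python3 chk.py && python3 steer.py '0.0011 -0.0011 0 0 0;0.0022 -0.0022 0 0 0;0.0033 -0.0033 0 0 0' >/dev/null && python3 chk.py && python3 steer.py '0.001 -0.0012 0 0 0;0.002 -0.0024 0 0 0;0.0029 -0.0037 0 0 0' >/dev/null && python3 chk.py;  python3 arc.py -150 -156 -162
```

```text
phi -127.5 r 0.0452 z 0.1822 F [-1.2 -3.8  4.8] t 25.8
phi -133.6 r 0.0446 z 0.1822 F [-2.2 -3.3  6.4] t 26.05
phi -139.7 r 0.0443 z 0.1822 F [-2.3 -4.2  6.2] t 26.3
phi -146.0 r 0.0438 z 0.1822 F [-2.4 -3.   4.7] t 26.55
phi -152.8 r 0.0432 z 0.1822 F [-1.9 -3.3  5. ] t 26.8
phi -152.8 r 0.0432 z 0.1822 F [-1.9 -3.3  5. ] M [-1.1   0.49 -0.01]
-150.0 [-0.0004  0.0026]
-156.0 [ 0.0027 -0.0009]
-162.0 [ 0.0054 -0.0047]
```

```bash
python3 steer.py '0.0013 -0.001 0 0 0;0.0026 -0.0018 0.0002 0 0;0.0039 -0.0028 0.0002 0 0' >/dev/null; python3 chk.py && python3 steer.py '0.0008 -0.0013 0 0 0;0.0016 -0.0026 0 0 0;0.0024 -0.004 0 0 0' >/dev/null && python3 chk.py && python3 steer.py '0.0006 -0.0014 0 0 0;0.0012 -0.0028 0 0 0;0.0019 -0.0043 0 0 0' >/dev/null && python3 chk.py && python3 steer.py '0.0005 -0.0015 0 0 0;0.001 -0.003 0 0 0;0.0015 -0.0044 0 0 0' >/dev/null && python3 chk.py && python3 steer.py '0.0003 -0.0015 0 0 0;0.0006 -0.003 0 0 0;0.0009 -0.0046 0 0 0' >/dev/null && python3 chk.py;  python3 arc.py -180 -186 -192
```

```text
phi -158.1 r 0.0439 z 0.1821 F [-3.1 -3.5  7.4] t 27.05
phi -164.6 r 0.0444 z 0.1822 F [-2.2 -3.7  6.1] t 27.3
phi -171.0 r 0.0444 z 0.1822 F [-0.3 -3.8  5.8] t 27.55
phi -177.4 r 0.0443 z 0.1822 F [-0.7 -4.3  4.7] t 27.8
phi 176.1 r 0.0442 z 0.1822 F [-0.1 -3.9  4.8] t 28.05
phi 176.1 r 0.0442 z 0.1822 F [-0.1 -3.9  4.8] M [-1.24 -0.07 -0.  ]
-180.0 [-0.0002  0.0031]
-186.0 [ 0.0008 -0.0015]
-192.0 [ 0.0013 -0.0062]
```

Continuing past the far side.

```bash
python3 steer.py '0.0003 -0.0015 0.0002 0 0;0.0006 -0.003 0.0003 0 0;0.0008 -0.0046 0.0003 0 0' >/dev/null; python3 chk.py && python3 steer.py '0.0001 -0.0015 0 0 0;0.0002 -0.003 0 0 0;0.0002 -0.0047 0 0 0' >/dev/null && python3 chk.py && python3 steer.py '-0.0001 -0.0015 0 0 0;-0.0002 -0.003 0 0 0;-0.0003 -0.0047 0 0 0' >/dev/null && python3 chk.py && python3 steer.py '-0.0003 -0.0015 0 0 0;-0.0005 -0.003 0 0 0;-0.0008 -0.0046 0 0 0' >/dev/null && python3 chk.py && python3 steer.py '-0.0004 -0.0015 0 0 0;-0.0008 -0.003 0 0 0;-0.0013 -0.0045 0 0 0' >/dev/null && python3 chk.py;  python3 arc.py -210 -216 -222
```

```text
phi 170.6 r 0.0445 z 0.1821 F [ 0.1 -3.5  6. ] t 28.3
phi 164.3 r 0.0447 z 0.1822 F [ 0.8 -3.9  6. ] t 28.55
phi 158.1 r 0.0449 z 0.1822 F [ 0.4 -4.8  4.9] t 28.8
phi 151.9 r 0.0452 z 0.1822 F [ 2.  -3.6  5.8] t 29.05
phi 145.7 r 0.0454 z 0.1822 F [ 1.9 -3.8  4.6] t 29.3
phi 145.7 r 0.0454 z 0.1822 F [ 1.9 -3.8  4.6] M [-1.01 -0.69 -0.02]
-210.0 [0.0003 0.0034]
-216.0 [-0.0011 -0.001 ]
-222.0 [-0.003  -0.0053]
```

```bash
python3 steer.py '-0.0009 -0.0014 0.0002 0 0;-0.0018 -0.0028 0.0003 0 0;-0.0027 -0.0041 0.0003 0 0' >/dev/null; python3 chk.py && python3 steer.py '-0.0008 -0.0013 0 0 0;-0.0016 -0.0026 0 0 0;-0.0025 -0.004 0 0 0' >/dev/null && python3 chk.py && python3 steer.py '-0.0009 -0.0012 0 0 0;-0.0019 -0.0024 0 0 0;-0.0029 -0.0037 0 0 0' >/dev/null && python3 chk.py && python3 steer.py '-0.0011 -0.0011 0 0 0;-0.0022 -0.0022 0 0 0;-0.0033 -0.0033 0 0 0' >/dev/null && python3 chk.py && python3 steer.py '-0.0012 -0.001 0 0 0;-0.0024 -0.002 0 0 0;-0.0036 -0.003 0 0 0' >/dev/null && python3 chk.py;  python3 arc.py -240 -246 -252
```

```text
phi 139.7 r 0.045 z 0.1822 F [ 3.  -3.1  4.4] t 29.55
phi 133.6 r 0.0449 z 0.1822 F [ 2.6 -2.9  6. ] t 29.8
phi 127.5 r 0.0448 z 0.1822 F [ 3.1 -2.8  5.6] t 30.05
phi 121.4 r 0.0447 z 0.1822 F [ 3.3 -1.3  5.3] t 30.3
phi 115.3 r 0.0446 z 0.1822 F [ 4.2 -1.4  5.7] t 30.55
phi 115.3 r 0.0446 z 0.1822 F [ 4.2 -1.4  5.7] M [-0.43 -1.03  0.04]
-240.0 [0.0027 0.0025]
-246.0 [-0.0007 -0.0007]
-252.0 [-0.0045 -0.0035]
```

```bash
python3 steer.py '-0.0013 -0.0009 0.0002 0 0;-0.0026 -0.0018 0.0003 0 0;-0.0039 -0.0026 0.0003 0 0' >/dev/null; python3 chk.py && python3 steer.py '-0.0014 -0.0007 0 0 0;-0.0028 -0.0014 0 0 0;-0.0042 -0.0021 0 0 0' >/dev/null && python3 chk.py && python3 steer.py '-0.0015 -0.0006 0 0 0;-0.003 -0.0012 0 0 0;-0.0044 -0.0017 0 0 0' >/dev/null && python3 chk.py && python3 steer.py '-0.0015 -0.0004 0 0 0;-0.003 -0.0008 0 0 0;-0.0045 -0.0012 0 0 0' >/dev/null && python3 chk.py && python3 steer.py '-0.0015 -0.0002 0 0 0;-0.0031 -0.0004 0 0 0;-0.0047 -0.0007 0 0 0' >/dev/null && python3 chk.py;  python3 arc.py -270 -276 -282
```

```text
phi 109.7 r 0.0446 z 0.1821 F [ 4.1 -0.2  6.3] t 30.8
phi 103.6 r 0.0445 z 0.1822 F [ 3.8 -1.3  5.1] t 31.05
phi 97.5 r 0.0444 z 0.1821 F [ 5.1 -0.7  5.7] t 31.3
phi 91.5 r 0.0442 z 0.1822 F [ 5.3 -0.   5.1] t 31.55
phi 85.1 r 0.044 z 0.182 F [ 3.5 -0.4  4.3] t 31.8
phi 85.1 r 0.044 z 0.182 F [ 3.5 -0.4  4.3] M [ 0.08 -1.11  0.01]
-270.0 [0.0038 0.0002]
-276.0 [-0.0007 -0.0008]
-282.0 [-0.0054 -0.0013]
```

z is slightly low for this force (0.1820 at 4.3 N), so this may be the port's edge. I'll press here before moving on.

```bash
python3 steer.py '0 0 0.001 0 0;0 0 0.002 0 0;0 0 0.002 0 0' >/dev/null; python3 chk.py; python3 steer.py '-0.001 0 0 0 0;-0.002 0.0002 0 0 0;-0.002 0.0002 0 0 0' >/dev/null; python3 chk.py
```

```text
phi 84.6 r 0.0441 z 0.1808 F [ 0.6  1.1 12.3] t 32.05
phi 78.3 r 0.0436 z 0.1782 F [-0.8 -1.1  0.1] t 32.3
```

It dropped: z is 0.178 with zero force at φ≈78°. Pushing down and watching side forces.

```bash
python3 steer.py '0 0 0.002 0 0;0 0 0.004 0 0;0 0 0.006 0 0;0 0 0.008 0 0;0 0 0.008 0 0' >/dev/null; python3 chk.py; python3 rad.py
```

```text
phi 77.5 r 0.0427 z 0.1696 F [-0.3 -1.2  0.1] t 32.7167
r 0.0427 z 0.1696 Fr,Ft,Fz -1.1 -0.6 0.1 out in tool [ 0.046 -0.999] +phi [0.999 0.046]
```

```bash
python3 steer.py '0 -0.0006 0.003 0 0;0 -0.001 0.007 0 0;0 -0.001 0.011 0 0;0 -0.001 0.015 0 0;0 -0.001 0.019 0 0;0 -0.001 0.0225 0 0;0 -0.001 0.0225 0 0' >/dev/null; python3 chk.py; python3 rad.py
```

```text
phi 77.5 r 0.0436 z 0.1471 F [-0.3  0.1 -1.2] t 33.3
r 0.0436 z 0.1471 Fr,Ft,Fz 0.2 -0.3 -1.2 out in tool [ 0.046 -0.999] +phi [0.999 0.046]
```

```bash
python3 steer.py '0 0 0.0015 0 0;0 0 0.003 0 0;0 0 0.004 0 0;0 0 0.005 0 0;0 0 0.006 0 0;0 0 0.006 0 0' >/dev/null; python3 rad.py;python3 steer.py '0 0 0.0005 0 0;0 0 0.001 0 0;0 0 0.001 0 0' >/dev/null; python3 rad.py
```

```text
r 0.0435 z 0.1424 Fr,Ft,Fz -0.1 -1.2 4.0 out in tool [ 0.061 -0.998] +phi [0.998 0.061]
r 0.0434 z 0.1424 Fr,Ft,Fz 0.6 -3.3 9.7 out in tool [ 0.062 -0.998] +phi [0.998 0.062]
```

The collar is seated: z is 0.1424 against an expected 0.1425, and the force is rising. Relax, release and retreat.

```bash
python3 steer.py '0 0 -0.001 0 0;0 0 -0.001 0 0;0 0 -0.001 0 0.06;0 0 -0.001 0 0.06;0 0 -0.001 0 0.06;0 0 -0.001 0 0.06;0 0 -0.001 0 0.06;0 0 -0.001 0 0.06'; python3 steer.py '0 0 0 0 0.08;0 0 -0.02 0 0.08;0 0 -0.05 0 0.08;0 0 -0.085 0 0.08;0 0 -0.12 0 0.08;0 0 -0.15 0 0.08;0 0 -0.15 0 0.08'; python3 to.py .45 .12 .3
```

```text
time_s: 34.72
tool_pos: [0.5122, -0.0502, 0.1419]
tool_rot: [-180.0, 0.0, 15.2]
force: [-1.5, -0.9, -0.6]
grip_width: 0.0519
grasp_force: 0.0
time_s: 35.3
tool_pos: [0.5154, -0.0501, 0.2985]
tool_rot: [179.7, -0.5, 15.2]
force: [0.5, 0.0, 0.9]
grip_width: 0.0793
grasp_force: 0.0
[-0.0187 -0.1812 -0.0026]
```

Back the arm away to clear the view and check.

```bash
python3 steer.py '-0.003 -0.03 0 0 0.08;-0.006 -0.065 0 0 0.08;-0.01 -0.1 0 0 0.08;-0.014 -0.14 0 0 0.08;-0.018 -0.18 0 0 0.08;-0.02 -0.215 0 0 0.08;-0.02 -0.24 0 0 0.08;-0.02 -0.24 0 0 0.08' | head -2
python3 - <<'E'
from h import *
d=env.read_camera("scene");t=env.read_camera("top")
f=cv2.resize(d["color"][80:340,180:350],(392,600),interpolation=2)
g=cv2.resize(t["color"][120:270,280:380],(400,600),interpolation=2)
cv2.imwrite("pics/end.png",np.hstack([f,g]))
E
```

```text
time_s: 35.97
tool_pos: [0.4278, 0.1827, 0.2921]
```

View pics/end.png

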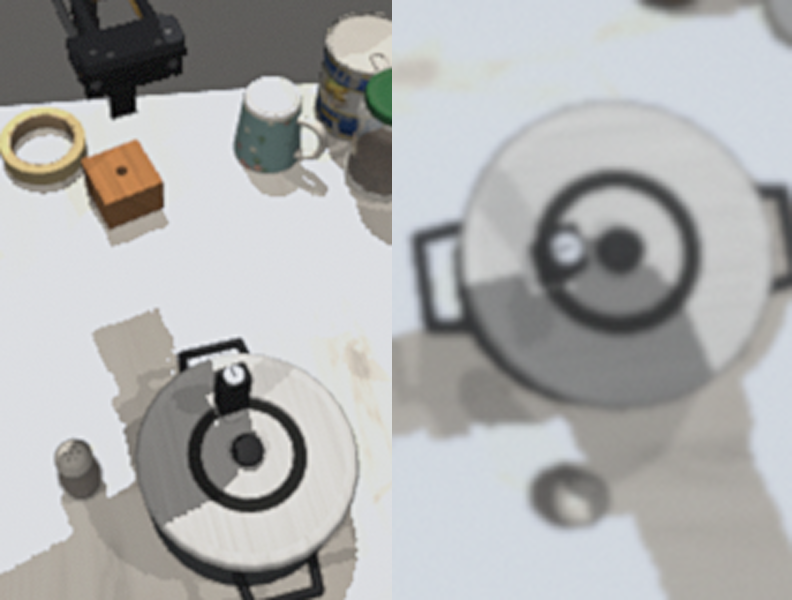

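The thermometer stands upright, low over the channel on the +y side of the lid (scene crop (233,390), top crop (560,250)). Salt and mug haven't moved, and the gripper is clear of everything.

```bash
python3 -c "
from cell import env
print(env.sign_off())"
```

```text
the job is handed in; nothing more can be done
None
```

The thermometer is in the hidden port, about 78° round from the near side towards +y, with its collar at the height expected for lying on the lid; I let go, left the salt and mug undisturbed, and handed the job in at about 36 s.

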